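# Load the scraper and carry off the paint caddy

### The arm

A 7-joint arm with a two-finger parallel gripper is mounted at the origin on the work surface. World frame = base frame: x ahead of the robot, y to its left, z up, the work surface at z = 0. Lengths are in m, angles in rad, forces in N, time in s.
With the tool pointing down it reaches from about 0.425 to 0.925 m from the base axis. Payload 6.8 kg.
Tool frame: the origin (TCP) lies at the very end of the fingers, on their centre line; the grasp point (between the pads) lies 19 mm behind it; z points along the fingers, y is the direction in which the jaws open and shut (so a half turn about z gives the same grasp; the last joint's range is limited). The gripper opens to 85 mm and grips with 20 to 120 N. Pads are 22 mm wide; open, the fingers measure 114 mm over their backs; the gripper's body (76 mm by 85 mm) begins 54 mm behind the grasp point. The pads swing forward as they close: fully open they stand 13 mm farther back than shut.
Start: joints at [1.09, 0.477, 0.022, 1.555, -0.011, 1.109, -0.083], TCP at [0.246, -0.629, 0.231] pointing down, gripper open.
Joint ranges: [-2.96, 2.96], [-0.34, 2.1], [-1.41, 1.46], [0.24, 2.44], [-1.37, 4.51], [0.17, 1.92], [-2.96, 2.96]. Speed limits (rad/s): [2.39, 2.39, 3.14, 3.14, 3.14, 3.14, 3.14].

### API

Orientations are given as a unit quaternion [w, x, y, z].
In Python, from station import bot gives the robot as it stands.
- The arm moves only by the tool move_arm, never from a script. Its argument "commands" is text: rows parted by semicolons, each of 7 numbers parted by spaces: the opening, from 0 (shut) to 1 (fully open), then the shift along the tool's x, y, z in cm, then the turn, a rotation vector about the tool's x, y, z in degrees. In form: gripper tx ty tz rx ry rz; .... A call has 1 to 12 rows; each row shifts and turns the commanded pose from where the row before left it, along the tool's axes as they then stand; what a row does not reach is not made up. A row lasts 1/12 s, in which the tool goes at most 41.7 mm and 7.16 degrees, less where a joint would pass 70% of its speed; a pose out of reach is approached as far as the arm can. A call with a gripper value outside its range is refused whole. The fingers move at their own pace and stop on an object; "force" is the grip in N (left out, the last holds). Time passes only in rows, so rows that do not move let the fingers close. It gives the time, the measured TCP pose, the force and the opening at its end, in the units of the state.
- bot.get_obs(): the state, without advancing time (a new reading comes with each control period).
- bot.read_camera(name): name is "side" or "top"; returns a dict with "img" (384x512x3 uint8, red, green, blue), "K" (3x3 intrinsics, pixels), "rvec" (rotation vector, rad) and "tvec" (3), from world to camera coordinates, as OpenCV has them. Camera axes: x right, y down, z forward; pixel columns grow to the right and rows downward; lengths in m; the calibration is good to about 2 mm. A picture is of the moment at which its call begins. There is no depth.
- bot.hand_in(): hands the job in, once; it reports no verdict.
The state is a dict: "t": time; "q": joint angles; "joint_vel": joint speeds; "joint_torque": joint torques, N m; "eef_pos": TCP position; "tool_rot": TCP orientation; "contact_force": force on the tool from outside, world axes, zero at the start; "torque": the same for the moment, N m; "gripper_width": opening from 0.0 (shut) to 1.0 (fully open).
Only numpy, scipy, OpenCV 4.12 (cv2) and the standard library are available. Lean on these libraries where they do the work, as an engineer would, in place of code of your own. Each camera call takes 0.05 s, during which the arm holds its last target. There are 200 camera calls.

### The job

Take the paint scraper out of its drying stand and slide it, edge down, all the way into the slot of the wooden caddy standing on the table, without dropping it in. Then let go of it, lift the caddy by its blue handle about 10 cm clear of the table without tipping it, the scraper and the green bottle riding in their places, and hold it there level and still: finish while still holding it up. Leave the other things on the table where they are.

Things in the scene. Friction and masses are not known exactly. Their poses are not given: they have to be found in the camera images.
- caddy: loose open wooden caddy, floor 290 (x) x 130 (y) x 8 thick, rims 28 high along the long sides; origin under the floor centre, z up. +x end: darker slotted block; -x end: 66 mm square bottle pocket; middle: blue arch handle along x. On the table, long side roughly across the robot's front. 0.4-0.55 kg, under 0.85 loaded; loaded it balances within about 8 mm of the handle's middle.
- caddy_handle: the caddy's blue arch handle, rigid with it, same origin and axes as the caddy. Level bar along x, 116 long, 16 wide (y) and 16 high, centre 150 above the table (top 158); two posts 14 (x) x 16 (y) at x = +-51, so 88 mm of free bar between them and open space below it down to the floor board.
- handle_mid (a point): centre of the handle bar, halfway between the posts: the place to pinch it from above, across the caddy's y
- slot_floor (a point): centre of the bottom of the caddy's slot (caddy x = 112, z = 8): where the middle of the scraper's edge ends up. Slot 9 wide (caddy x) and 68 long (caddy y), vertical, 45 deep.
- slot_mouth (a point): centre of the slot's mouth, 45 mm straight above slot_floor; the mouth's two long edges flare outward over the top 10 mm (mouth about 23 wide at the top). The block is 33 (x) x 88 (y).
- scraper: loose flat paint scraper, 150 high, upright, edge down in the drying stand's slot (may lean 3 degrees). Origin mid lower edge; z up the handle, y along the edge, x across the thickness. Steel blade 60 (y) x 5 (x) x 60 high, collar 34 x 12 at z 54-68, red handle 24 (y) x 16 (x) at z 66-150. About 0.09 kg. Either flat side may face either way in the caddy.
- scraper_grip (a point): point on the scraper's axis 120 mm above its edge (30 mm below the handle's top): a good place to pinch it from above, best across its 16 mm thickness, which also straightens it
- drying_stand: fixed white slotted block 35 (x) x 86 (y), 55 high, on a grey 75 x 110 base plate 10 thick; origin under its centre. Its slot is 7 (x) x 66 (y), its floor at z = 10, 45 deep; holds the scraper at the start.
- caddy_bottle: loose green paint bottle with black cap, 52 dia x 110, standing in the caddy's pocket at caddy x = -105, z = 12 (3 mm play all round); origin at the centre of its underside. 0.11 to 0.16 kg. It stays there and rides along.
- brush_pot: loose blue ceramic pot, 76 dia x 100, with brushes to 190 mm height; bystander. It and the drying stand stand on opposite sides of the caddy, either way round.
- tub_blue: loose blue round paint tub with white lid, 96 dia x 63; bystander at the far side of the table
- tub_pink: loose terracotta-pink paint tub with white lid, 96 dia x 63; bystander at the far side
- tape_roll: loose orange tape roll lying flat, 100 dia x 36; bystander at the far side
- bottle_yellow: loose yellow paint bottle, 60 dia x 130; bystander at the far side
- bottle_red: loose red paint bottle, 60 dia x 130; bystander at the far side
Things that resemble listed ones, but are neither listed nor needed, are in the scene too. Leave any purple look-alike of the drying_stand alone.

How it is judged:
By the outcome, as a careful person would: the job done as asked, in the order asked, and still so for the second after the job is handed in, while the arm keeps its last pose, push and grip.
It also fails if it takes over 67 s, if anything falls off the work surface, if the arm or the gripper's body presses on something with over 40 N, if the wrist force passes 120 N, or if a joint passes its speed limit or range.

## Working session

There is one attempt and no reset: what is moved stays moved. The work goes in short steps, Python scripts to look and compute and a tool call to move; the robot and the scene stay as the last step left them, time stands still between calls to the robot, and variables do not carry over. Pictures are saved under pics/ and viewed, about 8 in all and at most 12, crops included, and the job is handed in when it is done.

Besides the shell and the picture viewer there is one more tool, called after "Emit:" as name(argument=value, ...) on one line, values as JSON. move_arm: Moves the arm, as the interface text tells. Its arguments: {"type":"object","properties":{"commands":{"type":"string"},"force":{"type":"number"}},"required":["commands"]}

```bash
mkdir -p pics; ls
cat > h.py <<'E'
import numpy as np, cv2
from station import bot
from scipy.spatial.transform import Rotation as R
def cam(n,save=None):
    c=bot.read_camera(n)
    if save: cv2.imwrite(f'pics/{save}.png',cv2.cvtColor(c['img'],cv2.COLOR_RGB2BGR))
    return c
def proj(c,P): return cv2.projectPoints(np.array(P,float).reshape(-1,1,3),c['rvec'],c['tvec'],c['K'],None)[0][:,0]
def at_z(c,uv,z):
    M=cv2.Rodrigues(c['rvec'])[0]; o=-M.T@c['tvec'].ravel()
    d=M.T@np.linalg.inv(c['K'])@[uv[0],uv[1],1]
    return o+d*(z-o[2])/d[2]
def state():
    o=bot.get_obs(); q=o['tool_rot']; M=R.from_quat(np.r_[q[1:],q[0]]).as_matrix()
    print(o['t'],np.round(o['eef_pos'],4),'F',np.round(o['contact_force'],1),'g',o['gripper_width']); print(np.round(M,3)); return o,M
E
python3 - <<'E'
from h import *
a=cam('top');b=cam('side')
im=np.hstack([a['img'],b['img']]); 
for n,c in(('top0',a),('side0',b)):
    cv2.imwrite(f'pics/{n}.png',cv2.resize(cv2.cvtColor(c['img'],cv2.COLOR_RGB2BGR),(800,600),interpolation=cv2.INTER_CUBIC))
    M=cv2.Rodrigues(c['rvec'])[0];print(n,-M.T@c['tvec'].ravel(),c['K'][0,0])
state()
import pickle;pickle.dump((a,b),open('c0.pkl','wb'))
E
```

```text
pics
top0 [0.42811344 0.07170757 1.76088822] 488.4339452431762
side0 [ 0.47080968 -0.90507453  0.66823393] 383.3556438712109
0.1 [ 0.2456 -0.6281  0.2304] F [ 0.1 -0.6 -0.2] g 0.9988104255469477
[[ 0.931  0.364 -0.001]
 [ 0.364 -0.931  0.002]
 [-0.    -0.002 -1.   ]]
```

View pics/top0.png

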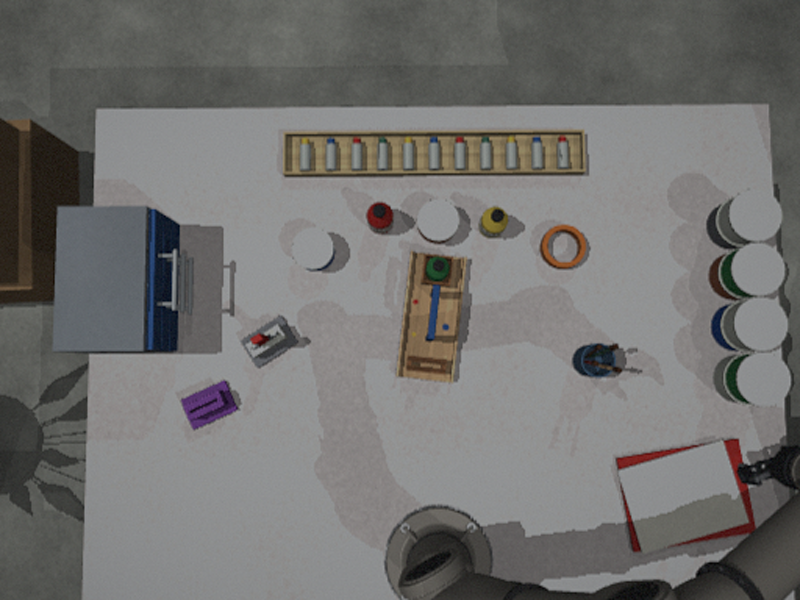

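View pics/side0.png

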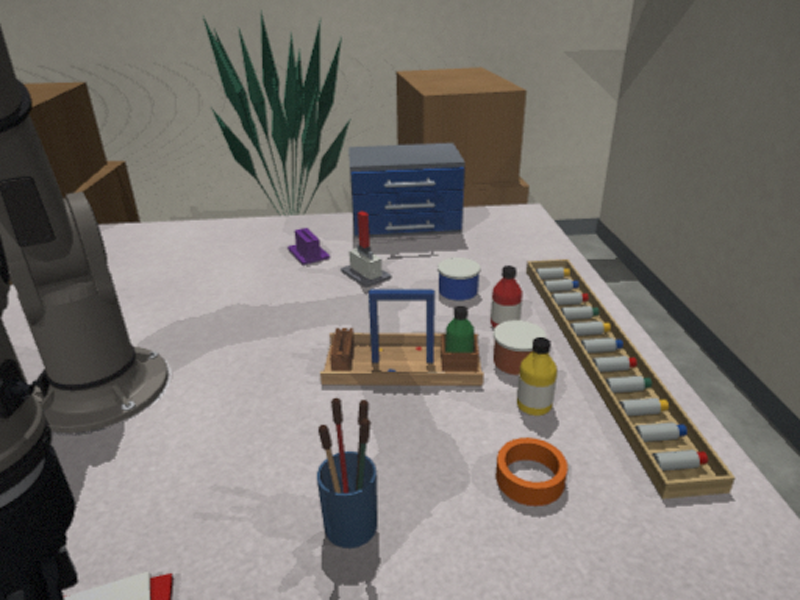

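The top view shows the caddy at about (433,315): slotted block near the robot at (428,364), blue bar at (433,312), green bottle at (438,268). There are two stand candidates. The white block on a grey plate at (267,340) holds the red-handled scraper, so it is the one meant. The purple look-alike at (209,404) is empty, so I leave it alone. The brush pot is at (597,360). Next I enlarge both.

Run:
```python
import pickle,numpy as np,cv2
a,b=pickle.load(open('c0.pkl','rb'))
t=cv2.cvtColor(a['img'],cv2.COLOR_RGB2BGR);s=cv2.cvtColor(b['img'],cv2.COLOR_RGB2BGR)
def crop(i,x,y,w,h,k): return cv2.convertScaleAbs(cv2.resize(i[y:y+h,x:x+w],(w*k,h*k),interpolation=cv2.INTER_CUBIC),alpha=1.5)
A=crop(t,250,155,50,95,6) # 300x570
B=crop(t,145,190,60,50,6) # 360x300
C=crop(s,210,130,45,55,5) # 225x275
o=np.zeros((580,670,3),np.uint8);o[:570,:300]=A;o[:300,305:665]=B;o[302:577,305:530]=C
cv2.imwrite('pics/crop1.png',o)
cv2.imwrite('pics/crop2.png',crop(s,200,180,115,75,7)[:,:800])
```

```text
(no output)
```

View pics/crop1.png

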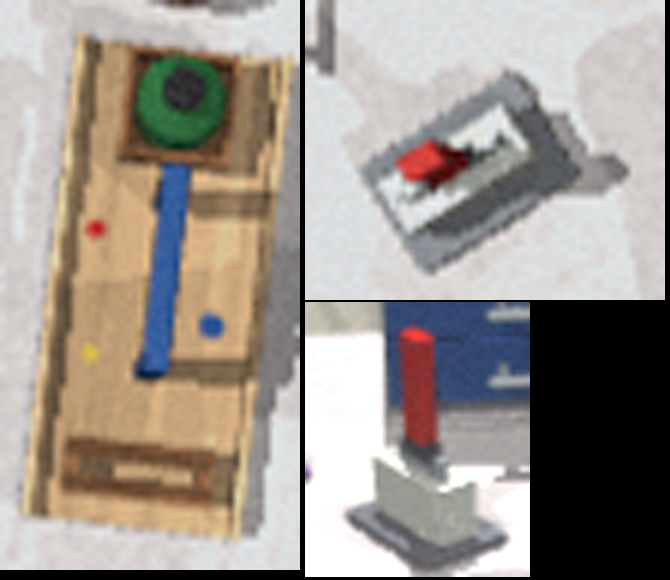

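View pics/crop2.png

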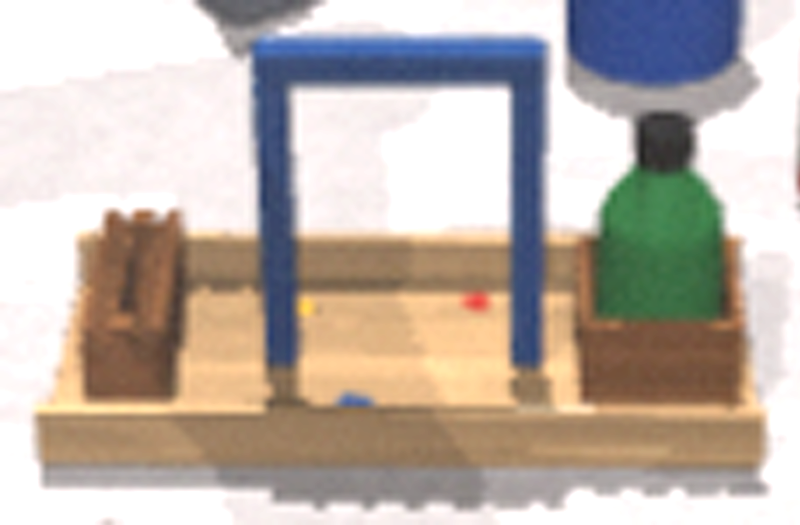

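```bash
cat > fit.py <<'E'
from h import *
import pickle
from scipy.optimize import least_squares
a,b=pickle.load(open('c0.pkl','rb'))
A=lambda x,y:((x+.5)/6-.5+250,(y+.5)/6-.5+155)
B=lambda x,y:((x-305+.5)/6-.5+145,(y+.5)/6-.5+190)
C=lambda x,y:((x-305+.5)/5-.5+210,(y-302+.5)/5-.5+130)
D=lambda x,y:((x+.5)/7-.5+200,(y+.5)/7-.5+180)
def fit(L,x0,name):
    def f(p):
        c,s=np.cos(p[2]),np.sin(p[2]); r=[]
        for cm,uv,(X,Y,Z) in L:
            r.append(proj(cm,[p[0]+(c*X-s*Y)/1e3,p[1]+(s*X+c*Y)/1e3,Z/1e3])[0]-uv)
        return np.ravel(r)
    s=least_squares(f,x0,loss='soft_l1'); print(name,s.x[:2],np.degrees(s.x[2])); print(np.round(f(s.x).reshape(-1,2),1).tolist()); return s.x
if __name__=='__main__':
    caddy=[(a,A(83,37),(-145,-65,28)),(a,A(290,57),(-145,65,28)),(a,A(25,515),(145,-65,28)),(a,A(240,537),(145,65,28)),
     (a,A(163,165),(-58,-8,158)),(a,A(190,165),(-58,8,158)),(a,A(137,375),(58,-8,158)),(a,A(165,378),(58,8,158)),
     (a,A(65,440),(95.5,-44,53)),(a,A(215,450),(95.5,44,53)),(a,A(62,490),(128.5,-44,53)),(a,A(210,503),(128.5,44,53)),
     (b,D(255,57),(58,8,158)),(b,D(547,57),(-58,8,158)),(b,D(42,470),(145,65,0)),(b,D(762,468),(-145,65,0)),(b,D(37,412),(145,65,28)),(b,D(765,412),(-145,65,28))]
    fit(caddy,[.55,0,np.pi],'caddy')
    st=[(a,B(512,70),(37.5,55,10)),(a,B(580,170),(-37.5,55,10)),(a,B(432,272),(-37.5,-55,10)),(a,B(362,165),(37.5,-55,10)),
     (a,B(505,100),(17.5,43,55)),(a,B(380,185),(17.5,-43,55)),(a,B(412,232),(-17.5,-43,55)),(a,B(532,152),(-17.5,43,55)),
     (b,C(376,458),(-17.5,-43,55)),(b,C(475,490),(-17.5,43,55)),(b,C(440,573),(-37.5,55,0)),(b,C(348,517),(-37.5,-55,0)),(b,C(507,540),(37.5,55,0))]
    st=fit(st,[.5,.4,-1.0],'stand')
    print('scraper top: top cam',at_z(a,B(422,162),.160))
    # triangulate handle top and base in both
    def tri(u,v):
        P=lambda c:c['K']@np.c_[cv2.Rodrigues(c['rvec'])[0],c['tvec'].ravel()]
        X=cv2.triangulatePoints(P(a),P(b),np.array(u,float).reshape(2,1),np.array(v,float).reshape(2,1));return (X[:3]/X[3]).ravel()
    print('tri',tri(B(422,162),C(416,332)))
E
python3 fit.py
```

```text
caddy [0.54806931 0.01036937] 173.34336869795027
[[-1.3, -1.0], [0.3, -0.4], [-0.5, 0.2], [0.3, 0.5], [-0.0, -0.7], [0.3, -0.1], [0.6, -0.7], [0.8, -0.7], [0.3, -0.8], [0.4, 0.3], [-0.2, 0.3], [0.2, 0.9], [-1.0, -0.7], [-0.1, -0.7], [-0.6, -0.6], [0.2, -0.0], [-0.7, -0.4], [0.3, -0.1]]
stand [0.49400165 0.37841827] -86.49838855924868
[[3.6, 0.8], [-28.6, -14.5], [-2.3, -0.8], [30.3, 15.6], [-2.7, -1.3], [19.4, 9.1], [4.0, 2.0], [-17.2, -9.3], [-2.8, 0.8], [0.4, -7.4], [10.3, -13.5], [0.2, 0.0], [-0.5, 2.1]]
scraper top: top cam [0.4933463  0.38164092 0.16      ]
tri [0.49372635 0.38156104 0.16044411]
```

```bash
sed -i '/st=\[/,/507,540/s/(37\.5,/(@37.5,/g;/st=\[/,/507,540/s/(-37\.5,/(37.5,/g;/st=\[/,/507,540/s/(17\.5,/(@17.5,/g;/st=\[/,/507,540/s/(-17\.5,/(17.5,/g;s/@/-/g;s/\[.5,.4,-1.0\]/[.5,.37,-2.6]/' fit.py; sed -i 's/-M.T-c/-M.T@c/' h.py; sed -i "s/c\['K'\]-np/c['K']@np/" fit.py; python3 fit.py | tail -4
```

```text
stand [0.49596492 0.3814542 ] -145.8448640127976
[[0.1, -1.1], [0.4, -0.5], [-0.5, -0.0], [-0.4, 0.5], [-0.5, -0.3], [-0.2, -0.5], [0.0, -0.1], [0.6, -0.8], [-0.8, -0.9], [-6.9, 0.4], [-1.7, 0.2], [-0.5, 0.9], [1.0, 0.4]]
scraper top: top cam [0.4933463  0.38164092 0.16      ]
tri [0.49372635 0.38156104 0.16044411]
```

Both fits are good, with residuals under 1 px. The crop confirms that the white stand on the grey plate at (485,170) in crop1 holds the red scraper. Stand at (0.496, 0.3815), yaw −145.8°; caddy at (0.548, 0.010), yaw 173.3°. Now I swing over.

Emit:
move_arm(commands="1 0 0 -4 0 0 0;1 4 0 0 0 0 -3.6;1 4 0 0 0 0 -3.6;1 4 0 0 0 0 -3.6;1 4 0 0 0 0 -3.6;1 4 0 0 0 0 -3.6;1 4 0 0 0 0 -3.6;1 4 0 0 0 0 -3.6;1 4 0 0 0 0 -3.6;1 4 0 0 0 0 -3.6;1 4 0 0 0 0 -3.6;1 4 0 0 0 0 -3.6")

```text
t: 1.1
eef_pos: [0.5803, -0.3535, 0.2707]
tool_rot: [-0.0, 0.861, 0.509, -0.0]
contact_force: [0.7, -1.4, 0.3]
gripper_width: 1.001
```

Emit:
move_arm(commands="1 4 0 0 0 0 -3.6;1 4 0 0 0 0 -3.6;1 4 0 0 0 0 -3.6;1 4 0 0 0 0 -3.6;1 4 0 0 0 0 -3.6;1 4 0 0 0 0 -3.6;1 4 0 0 0 0 -3.6;1 4 0 0 0 0 -3.6;1 4 0 0 0 0 -3.6;1 4 0 0 0 0 -3.6;1 4 0 0 0 0 -3.6;1 0 0 0 0 0 0")

```text
t: 2.1
eef_pos: [0.6595, 0.0806, 0.2713]
tool_rot: [-0.003, 0.633, 0.774, 0.002]
contact_force: [-0.2, 2.5, 0.2]
gripper_width: 1.0
```

```bash
cat >> h.py <<'E'
def goal(p,yaw):
    "shift in tool axes (cm), turn (rotvec deg, tool) to TCP p with tool down, tool y at world azimuth yaw deg"
    o,M=state(); y=np.radians(yaw); ty=np.array([np.cos(y),np.sin(y),0]); tz=np.array([0,0,-1.]); T=np.c_[np.cross(ty,tz),ty,tz]
    d=np.array(p)-o['eef_pos']
    print('start-axes shift cm',np.round(M.T@d*100,2),'goal-axes shift',np.round(T.T@d*100,2),'turn',np.round(R.from_matrix(M.T@T).as_rotvec(degrees=True),2))
    return o,M
E
python3 - <<'E'
from h import *
o,M=goal([.4945,.3815,.27],34.2); print(o['q'])
E
```

```text
2.1 [0.6595 0.0806 0.2713] F [-0.2  2.5  0.2] g 0.9997544286699857
[[-0.2    0.98  -0.001]
 [ 0.98   0.2    0.007]
 [ 0.007 -0.    -1.   ]]
start-axes shift cm [ 32.78 -10.17   0.36] goal-axes shift [34.16  3.27  0.13] turn [  0.07  -0.39 -22.69]
[ 0.12533459  0.47284358 -0.48262327  1.50937727  0.22017291  1.21415224
 -0.18810131]
```

Emit:
move_arm(commands="1 3.8 -0.4 0 0 0 -2.5;1 3.8 -0.4 0 0 0 -2.5;1 3.8 -0.4 0 0 0 -2.5;1 3.8 -0.4 0 0 0 -2.5;1 3.8 -0.4 0 0 0 -2.5;1 3.8 -0.4 0 0 0 -2.5;1 3.8 -0.4 0 0 0 -2.5;1 3.8 -0.4 0 0 0 -2.5;1 3.8 -0.4 0 0 0 -2.5;1 0 0 0 0 0 0;1 0 0 0 0 0 0")

```text
t: 3.02
eef_pos: [0.5067, 0.3764, 0.2712]
tool_rot: [-0.001, 0.474, 0.88, 0.0]
contact_force: [1.1, -1.0, -1.4]
gripper_width: 1.0
```

Run:
```python
from h import *
o,M=goal([.4945,.3815,.111],34.2)
```

```text
3.0167 [0.5067 0.3764 0.2712] F [ 1.1 -1.  -1.4] g 0.9999767069244876
[[-0.55   0.835 -0.001]
 [ 0.835  0.55   0.001]
 [ 0.001 -0.001 -1.   ]]
start-axes shift cm [ 1.08 -0.73 16.02] goal-axes shift [ 1.11 -0.72 16.02] turn [-0.03 -0.06 -0.82]
```

Emit:
move_arm(commands="1 1.1 -0.7 2 0 0 -0.8;1 0 0 3 0 0 0;1 0 0 3 0 0 0;1 0 0 3 0 0 0;1 0 0 2 0 0 0;0.7 0 0 0 0 0 0;0.5 0 0 0 0 0 0;0.5 0 0 0 0 0 0")

```text
t: 3.68
eef_pos: [0.4985, 0.3793, 0.1426]
tool_rot: [0.0, 0.471, 0.882, 0.001]
contact_force: [-0.5, 0.5, 0.5]
gripper_width: 0.605
```

Run:
```python
from h import *
o,M=goal([.4945,.3815,.111],34.2)
a=cam('top');b=cam('side')
def crop(c,x,y,w,h,k):
    i=cv2.cvtColor(c['img'],cv2.COLOR_RGB2BGR)
    return cv2.convertScaleAbs(cv2.resize(i[y:y+h,x:x+w],(w*k,h*k),interpolation=cv2.INTER_CUBIC),alpha=1.4)
cv2.imwrite('pics/g1.png',np.hstack([crop(a,135,180,55,70,7),crop(b,205,110,55,70,7)]))
for c in(a,b): print(proj(c,[o['eef_pos'],[.4945,.3815,.16]]))
```

```text
3.6833 [0.4985 0.3793 0.1426] F [-0.5  0.5  0.5] g 0.6047404443020479
[[-0.556  0.831  0.001]
 [ 0.831  0.556  0.001]
 [ 0.     0.002 -1.   ]]
start-axes shift cm [ 0.41 -0.22  3.16] goal-axes shift [ 0.41 -0.21  3.16] turn [ 0.1  -0.   -0.42]
[[165.81652151 215.21697357]
 [164.12986776 216.23044641]]
[[233.21302243 140.45931269]
 [231.84299364 135.72964051]]
```

View pics/g1.png

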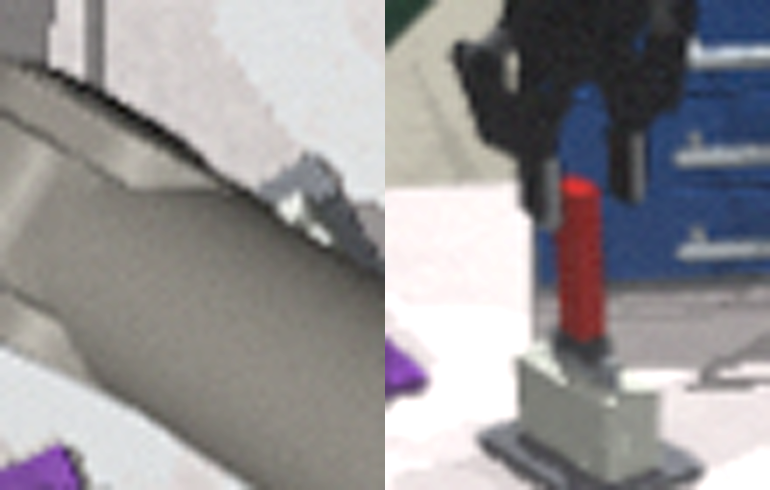

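The scraper handle (580,200) sits between the fingertips (545,215 and 628,190), nearly centred. I go down the rest of the way and close.

Emit:
move_arm(commands="0.5 0.4 -0.2 1 0 0 -0.4;0.5 0 0 1.2 0 0 0;0.5 0 0 1 0 0 0;0.5 0 0 0 0 0 0;0.5 0 0 0 0 0 0;0.1 0 0 0 0 0 0;0.05 0 0 0 0 0 0;0.05 0 0 0 0 0 0;0.05 0 0 0 0 0 0;0.05 0 0 0 0 0 0", force=40)

```text
t: 4.62
eef_pos: [0.4939, 0.382, 0.1098]
tool_rot: [0.0, 0.468, 0.884, 0.001]
contact_force: [0.9, 1.1, 0.3]
gripper_width: 0.182
```

Run:
```python
from h import *
o,M=goal([.4945,.3815,.111],34.2)
```

```text
4.6167 [0.4939 0.382  0.1098] F [0.9 1.1 0.3] g 0.18214986933621183
[[-0.563  0.827  0.001]
 [ 0.827  0.563  0.001]
 [ 0.     0.002 -1.   ]]
start-axes shift cm [-0.07  0.02 -0.12] goal-axes shift [-0.07  0.02 -0.12] turn [ 0.09 -0.02  0.05]
```

Emit:
move_arm(commands="0.05 0 0 -1 0 0 0;0.05 0 0 -2 0 0 0;0.05 0 0 -3 0 0 0;0.05 0 0 -4 0 0 0;0.05 0 0 -3 0 0 0;0.05 0 0 -1 0 0 0;0.05 0 0 0 0 0 0;0.05 0 0 0 0 0 0")

```text
t: 5.28
eef_pos: [0.4931, 0.381, 0.2489]
tool_rot: [0.0, 0.468, 0.884, -0.0]
contact_force: [-0.3, -0.5, -1.3]
gripper_width: 0.182
```

Run:
```python
from h import *
o,M=goal([.437,.023,.25],-6.7)
```

```text
5.2833 [0.4931 0.381  0.2489] F [-0.3 -0.5 -1.3] g 0.1824543707888739
[[-0.563  0.827 -0.   ]
 [ 0.827  0.563 -0.001]
 [-0.001 -0.001 -1.   ]]
start-axes shift cm [-26.43 -24.79  -0.08] goal-axes shift [-36.21  -1.4   -0.11] turn [-2.000e-02  5.000e-02  4.095e+01]
```

Emit:
move_arm(commands="0.05 -2.4 -1 0 0 0 2.9;0.05 -2.4 -1 0 0 0 2.9;0.05 -2.4 -1 0 0 0 2.9;0.05 -2.4 -1 0 0 0 2.9;0.05 -2.4 -1 0 0 0 2.9;0.05 -2.4 -1 0 0 0 2.9;0.05 -2.4 -1 0 0 0 2.9;0.05 -2.4 -1 0 0 0 2.9;0.05 -2.4 -1 0 0 0 2.9;0.05 -2.4 -1 0 0 0 2.9;0.05 -2.4 -1 0 0 0 2.9")

```text
t: 6.2
eef_pos: [0.4775, 0.0974, 0.2469]
tool_rot: [-0.001, 0.694, 0.72, -0.002]
contact_force: [-0.4, -0.9, -0.6]
gripper_width: 0.177
```

Emit:
move_arm(commands="0.05 -2.4 -1 0 0 0 2.9;0.05 -2.4 -1 0 0 0 2.9;0.05 -2.4 -1 0 0 0 2.9;0.05 0 0 0 0 0 0;0.05 0 0 0 0 0 0")

```text
t: 6.62
eef_pos: [0.4469, 0.0261, 0.2474]
tool_rot: [-0.001, 0.746, 0.666, -0.002]
contact_force: [0.3, -0.5, -0.3]
gripper_width: 0.181
```

Run:
```python
from h import *
o,M=goal([.437,.023,.20],-6.7)
```

```text
6.6167 [0.4469 0.0261 0.2474] F [ 0.3 -0.5 -0.3] g 0.1812692023176059
[[ 0.113  0.994 -0.004]
 [ 0.994 -0.113 -0.001]
 [-0.001 -0.004 -1.   ]]
start-axes shift cm [-0.41 -0.93  4.74] goal-axes shift [-0.42 -0.94  4.74] turn [-0.22  0.08  0.19]
```

Emit:
move_arm(commands="0.05 -0.2 -0.5 0 -0.2 0.1 0.2;0.05 -0.2 -0.4 0 0 0 0;0.05 0 0 2 0 0 0;0.05 0 0 2.7 0 0 0;0.05 0 0 2 0 0 0;0.05 0 0 0 0 0 0;0.05 0 0 0 0 0 0;0.05 0 0 0 0 0 0")

```text
t: 7.28
eef_pos: [0.4401, 0.0256, 0.1832]
tool_rot: [0.001, 0.746, 0.666, 0.002]
contact_force: [0.9, -0.2, -0.7]
gripper_width: 0.184
```

```bash
cat >> h.py <<'E'
def crop(c,x,y,w,h,k):
    i=cv2.cvtColor(c['img'],cv2.COLOR_RGB2BGR)
    return cv2.convertScaleAbs(cv2.resize(i[y:y+h,x:x+w],(w*k,h*k),interpolation=cv2.INTER_CUBIC),alpha=1.4)
def cad(X,Y,Z,p=(.54807,.01037,173.34)):
    t=np.radians(p[2]);c,s=np.cos(t),np.sin(t)
    return [p[0]+(c*X-s*Y)/1e3,p[1]+(s*X+c*Y)/1e3,Z/1e3]
E
python3 - <<'E'
from h import *
o,M=goal([.437,.023,.18],-6.7)
b=cam('side');a=cam('top')
print(cad(112,0,8))
cv2.imwrite('pics/s1.png',np.hstack([crop(b,200,150,62,85,7),crop(a,250,200,50,85,7)]))
e=o['eef_pos']-[0,0,.1]; yb=M[:,0]*.03
print('pred edge ends',proj(b,[e-yb,e+yb]),'slot top ends z53',proj(b,[cad(112,34,53),cad(112,-34,53)]))
E
```

```text
7.2833 [0.4401 0.0256 0.1832] F [ 0.9 -0.2 -0.7] g 0.18444149580850885
[[ 0.113  0.994  0.005]
 [ 0.994 -0.113  0.002]
 [ 0.002  0.004 -1.   ]]
start-axes shift cm [-0.3  -0.28  0.31] goal-axes shift [-0.3  -0.28  0.32] turn [ 0.25 -0.13  0.22]
[np.float64(0.43682579178725794), np.float64(0.023359462618603673), 0.008]
pred edge ends [[217.37792435 213.90458307]
 [219.62587689 202.55731152]] slot top ends z53 [[216.70963938 224.18798168]
 [219.33111314 211.01884374]]
```

View pics/s1.png

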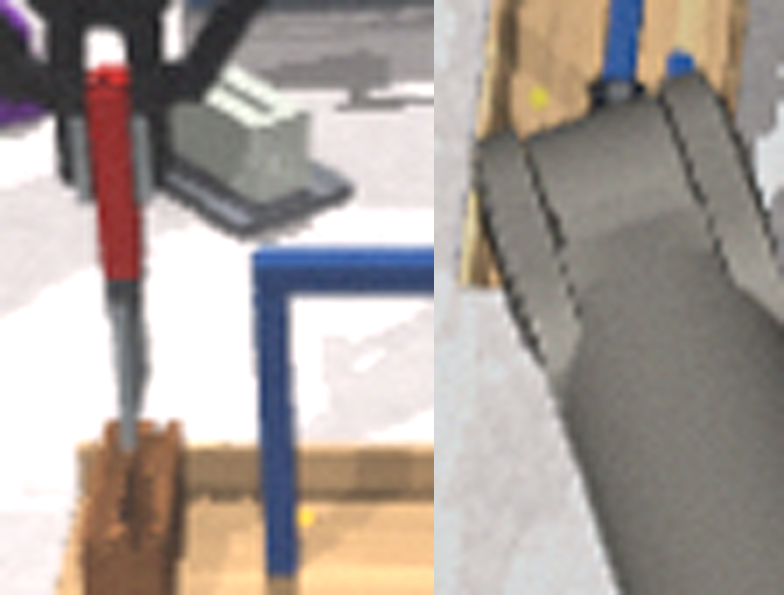

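Run:
```python
from h import *
b=cam('side')
k=20
im=crop(b,206,195,30,30,k)
def dot(P,col):
    for u,v in proj(b,P):
        x,y=int((u-206+.5)*k),int((v-195+.5)*k); cv2.line(im,(x-4,y),(x+4,y),col,1);cv2.line(im,(x,y-4),(x,y+4),col,1)
dot([cad(X,Y,53) for X in(95.5,128.5) for Y in(-44,44)],(0,255,0))
dot([cad(112,-34,53),cad(112,34,53)],(255,255,0))
o=bot.get_obs();e=o['eef_pos']-[0,0,.1]
import numpy as np
y=np.array([.113,.993,0])*.03
dot([e-y,e+y],(255,0,255)); y*=34/30
dot([np.r_[(e-y)[:2],.053],np.r_[(e+y)[:2],.053]],(0,255,255))
cv2.imwrite('pics/s2.png',im)
```

```text
(no output)
```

View pics/s2.png

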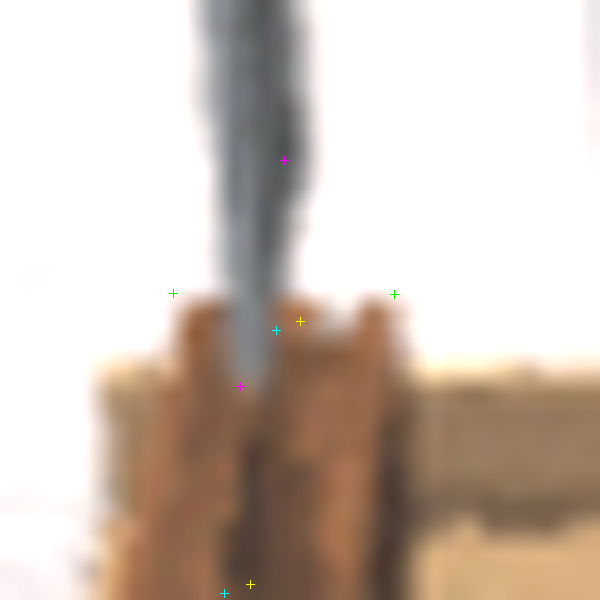

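Emit:
move_arm(commands="0.05 -0.4 -0.3 0 0.2 -0.1 0.2;0.05 0 0 1 0 0 0;0.05 0 0 1 0 0 0;0.05 0 0 0.5 0 0 0;0.05 0 0 0.5 0 0 0;0.05 0 0 0 0 0 0;0.05 0 0 0 0 0 0;0.05 0 0 0 0 0 0")

```text
t: 8.1
eef_pos: [0.4362, 0.0215, 0.1523]
tool_rot: [-0.0, 0.747, 0.664, 0.0]
contact_force: [-0.2, 0.3, -0.5]
gripper_width: 0.179
```

Run:
```python
from h import *
o,M=goal([.437,.022,.1078],-6.7);print(o['torque'])
```

```text
8.1 [0.4362 0.0215 0.1523] F [-0.2  0.3 -0.5] g 0.17870078570860207
[[ 0.117  0.993  0.   ]
 [ 0.993 -0.117  0.   ]
 [ 0.     0.    -1.   ]]
start-axes shift cm [0.06 0.07 4.45] goal-axes shift [0.06 0.07 4.45] turn [ 0.   -0.01 -0.03]
[ 0.01147388  0.02110381 -0.05823708]
```

Emit:
move_arm(commands="0.05 0 0.1 0.4 0 0 0;0.05 0 0 0.4 0 0 0;0.05 0 0 0.4 0 0 0;0.05 0 0 0 0 0 0;0.05 0 0 0 0 0 0")

```text
t: 8.52
eef_pos: [0.4368, 0.0212, 0.1399]
tool_rot: [-0.0, 0.747, 0.664, -0.0]
contact_force: [-0.0, -0.2, -0.8]
gripper_width: 0.181
```

Run:
```python
from h import *
o,M=goal([.437,.022,.1078],-6.7);print(o['torque'])
```

```text
8.5167 [0.4368 0.0212 0.1399] F [-0.  -0.2 -0.8] g 0.18149939846404814
[[ 0.117  0.993 -0.001]
 [ 0.993 -0.117 -0.   ]
 [-0.    -0.001 -1.   ]]
start-axes shift cm [0.08 0.01 3.21] goal-axes shift [0.08 0.01 3.21] turn [-0.05  0.01 -0.04]
[ 0.0107647  -0.06056189 -0.0248704 ]
```

Edge at z≈0.040, inside the slot with no contact force. I continue down.

Emit:
move_arm(commands="0.05 0.05 0 0.4 0 0 0;0.05 0 0 0.4 0 0 0;0.05 0 0 0.4 0 0 0;0.05 0 0 0.4 0 0 0;0.05 0 0 0.4 0 0 0;0.05 0 0 0 0 0 0;0.05 0 0 0 0 0 0")

```text
t: 9.1
eef_pos: [0.4369, 0.0218, 0.1199]
tool_rot: [-0.0, 0.747, 0.664, -0.0]
contact_force: [0.1, 0.6, -1.5]
gripper_width: 0.184
```

Run:
```python
from h import *
o,M=goal([.437,.022,.1078],-6.7);print(o['torque'])
```

```text
9.1 [0.4369 0.0218 0.1199] F [ 0.1  0.6 -1.5] g 0.18441741280916707
[[ 0.117  0.993 -0.001]
 [ 0.993 -0.117  0.   ]
 [-0.    -0.001 -1.   ]]
start-axes shift cm [0.02 0.01 1.21] goal-axes shift [0.02 0.01 1.21] turn [-0.04  0.   -0.03]
[ 0.00979424 -0.03519203 -0.00490274]
```

Emit:
move_arm(commands="0.05 0 0 0.4 0 0 0;0.05 0 0 0.4 0 0 0;0.05 0 0 0.2 0 0 0;0.05 0 0 0.1 0 0 0;0.05 0 0 0.1 0 0 0;0.05 0 0 0 0 0 0;0.05 0 0 0 0 0 0")

```text
t: 9.68
eef_pos: [0.4372, 0.0218, 0.1083]
tool_rot: [0.0, 0.747, 0.664, 0.0]
contact_force: [-1.1, -0.0, -0.3]
gripper_width: 0.183
```

Run:
```python
from h import *
o,M=goal([.437,.022,.1078],-6.7);print(o['torque'])
```

```text
9.6833 [0.4372 0.0218 0.1083] F [-1.1 -0.  -0.3] g 0.18284170524015386
[[ 0.117  0.993  0.   ]
 [ 0.993 -0.117  0.   ]
 [ 0.     0.    -1.   ]]
start-axes shift cm [ 0.02 -0.02  0.05] goal-axes shift [ 0.02 -0.02  0.05] turn [ 0.   -0.   -0.04]
[ 0.00396079  0.00440883 -0.01960334]
```

Half a millimetre remains. I touch down gently until force shows.

Emit:
move_arm(commands="0.05 0 0 0.05 0 0 0;0.05 0 0 0.05 0 0 0;0.05 0 0 0.05 0 0 0;0.05 0 0 0 0 0 0;0.05 0 0 0 0 0 0")

```text
t: 10.1
eef_pos: [0.4375, 0.0218, 0.1076]
tool_rot: [0.0, 0.747, 0.664, 0.0]
contact_force: [-2.6, -0.4, 9.3]
gripper_width: 0.179
```

Seated: 9 N upward at TCP 0.1076. I open partly, because the handle post is close, and rise.

Emit:
move_arm(commands="0.2 0 0 -0.05 0 0 0;0.3 0 0 0 0 0 0;0.4 0 0 0 0 0 0;0.4 0 0 0 0 0 0;0.4 0 0 -1 0 0 0;0.4 0 0 -2 0 0 0;0.4 0 0 -3 0 0 0;0.4 0 0 -4 0 0 0;0.4 0 0 -3 0 0 0;0.4 0 0 -1 0 0 0;0.4 0 0 0 0 0 0;0.4 0 0 0 0 0 0")

```text
t: 11.1
eef_pos: [0.437, 0.0216, 0.2474]
tool_rot: [0.0, 0.748, 0.664, 0.0]
contact_force: [-0.2, 0.1, -0.7]
gripper_width: 0.398
```

Run:
```python
from h import *
print(cad(0,0,150))
o,M=goal(cad(0,0,250),-96.66)
b=cam('side');a=cam('top')
cv2.imwrite('pics/p1.png',np.hstack([crop(b,195,165,80,85,6),crop(a,250,150,50,85,6)]))
```

```text
[np.float64(0.54807), np.float64(0.01037), 0.15]
11.1 [0.437  0.0216 0.2474] F [-0.2  0.1 -0.7] g 0.39793069460775293
[[ 0.118  0.993  0.001]
 [ 0.993 -0.118 -0.   ]
 [-0.     0.001 -1.   ]]
start-axes shift cm [ 0.19 11.16 -0.25] goal-axes shift [11.16 -0.17 -0.26] turn [ 4.000e-02 -3.000e-02  8.991e+01]
```

View pics/p1.png

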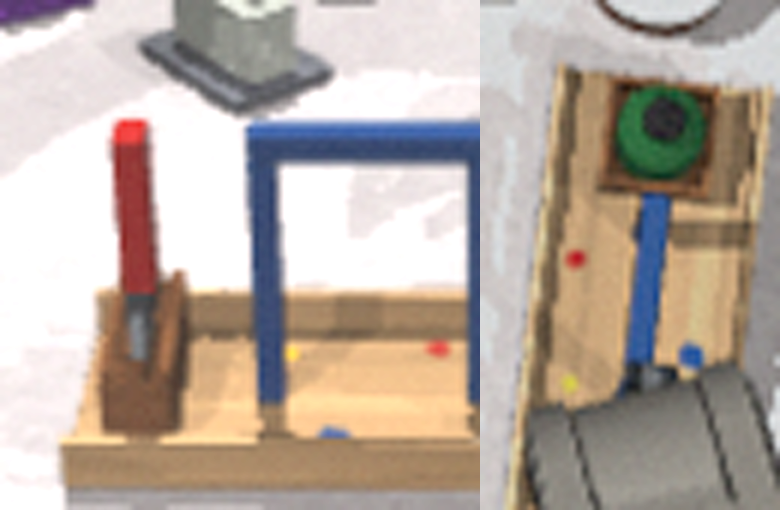

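The scraper stands seated and upright, its top level with the bar, and the caddy is undisturbed. Now to the handle.

Emit:
move_arm(commands="0.6 0.1 3.7 0 0 0 0;0.6 0.1 3.7 0 0 0 0;0.6 0 3.7 0 0 0 0;0.6 0 0 0 0 0 6.9;0.6 0 0 0 0 0 6.9;0.6 0 0 0 0 0 6.9;0.6 0 0 0 0 0 6.9;0.6 0 0 0 0 0 6.9;0.6 0 0 0 0 0 6.9;0.6 0 0 0 0 0 6.9;0.6 0 0 0 0 0 6.9;0.6 0 0 0 0 0 6.9")

```text
t: 12.2
eef_pos: [0.5465, 0.0107, 0.245]
tool_rot: [-0.0, 0.984, 0.181, -0.002]
contact_force: [0.5, 0.1, 0.8]
gripper_width: 0.597
```

Emit:
move_arm(commands="0.6 0 0 0 0 0 6.9;0.6 0 0 0 0 0 6.9;0.6 0 0 0 0 0 6.9;0.6 0 0 0 0 0 6.9;0.6 0 0 0 0 0 0;0.6 0 0 0 0 0 0")

```text
t: 12.7
eef_pos: [0.5468, 0.0108, 0.2457]
tool_rot: [0.0, 0.999, -0.054, -0.001]
contact_force: [-0.3, 0.1, -0.5]
gripper_width: 0.599
```

Run:
```python
from h import *
o,M=goal(cad(0,0,200),-96.66)
```

```text
12.7 [0.5468 0.0108 0.2457] F [-0.3  0.1 -0.5] g 0.5991444525517078
[[ 0.994 -0.108 -0.003]
 [-0.108 -0.994 -0.   ]
 [-0.003  0.001 -1.   ]]
start-axes shift cm [0.14 0.03 4.57] goal-axes shift [0.13 0.03 4.57] turn [0.04 0.16 0.45]
```

Emit:
move_arm(commands="0.6 0.15 0 1 0 0.1 0.4;0.6 0 0 2.5 0 0 0;0.6 0 0 2.5 0 0 0;0.6 0 0 2.5 0 0 0;0.6 0 0 1.5 0 0 0;0.6 0 0 1 0 0 0;0.6 0 0 0.4 0 0 0;0.6 0 0 0 0 0 0;0.6 0 0 0 0 0 0")

```text
t: 13.45
eef_pos: [0.5498, 0.0106, 0.1337]
tool_rot: [-0.0, 0.998, -0.059, 0.001]
contact_force: [1.7, -0.1, 0.6]
gripper_width: 0.599
```

Run:
```python
from h import *
o,M=goal(cad(0,0,131),-96.66)
b=cam('side')
cv2.imwrite('pics/h1.png',crop(b,195,140,130,105,6))
```

```text
13.45 [0.5498 0.0106 0.1337] F [ 1.7 -0.1  0.6] g 0.598758963160865
[[ 0.993 -0.119  0.003]
 [-0.119 -0.993 -0.   ]
 [ 0.003 -0.    -1.   ]]
start-axes shift cm [-0.17  0.04  0.27] goal-axes shift [-0.17  0.04  0.27] turn [-0.02 -0.15 -0.15]
```

View pics/h1.png

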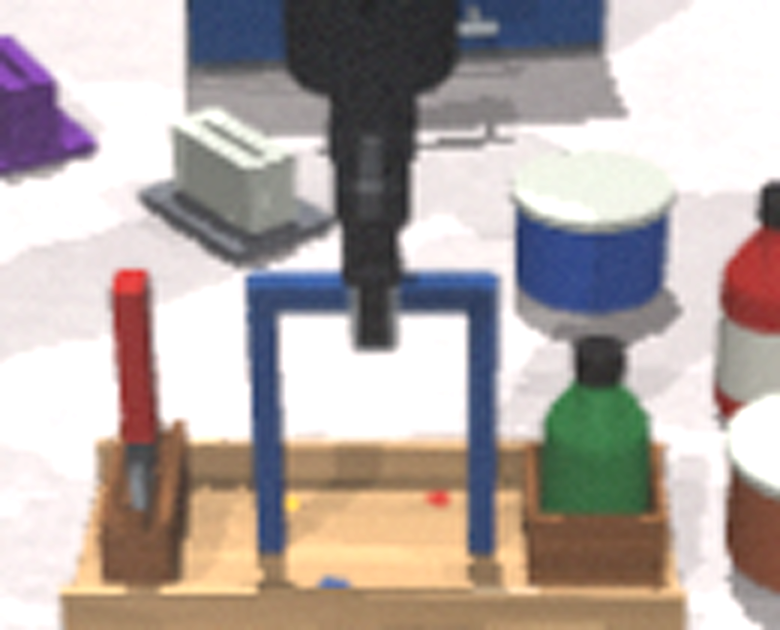

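The finger at (375,320) is centred on the bar, which spans 248–497. Down 2–3 mm, then pinch.

Emit:
move_arm(commands="0.6 -0.15 0 0.25 0 -0.1 -0.1;0.6 0 0 0 0 0 0;0.3 0 0 0 0 0 0;0 0 0 0 0 0 0;0 0 0 0 0 0 0;0 0 0 0 0 0 0;0 0 0 0 0 0 0;0 0 0 0 0 0 0;0 0 0 0 0 0 0;0 0 0 0 0 0 0", force=100)

```text
t: 14.33
eef_pos: [0.548, 0.0101, 0.131]
tool_rot: [0.0, 0.998, -0.059, 0.0]
contact_force: [-1.3, -3.7, 6.4]
gripper_width: 0.164
```

Emit:
move_arm(commands="0 0 0 -0.2 0 0 0;0 0 0 -0.4 0 0 0;0 0 0 -0.7 0 0 0;0 0 0 -0.7 0 0 0;0 0 0 -0.5 0 0 0;0 0 0 0 0 0 0;0 0 0 0 0 0 0")

```text
t: 14.92
eef_pos: [0.5481, 0.0108, 0.1562]
tool_rot: [-0.0, 0.998, -0.059, 0.0]
contact_force: [0.3, 0.2, -6.7]
gripper_width: 0.166
```

Run:
```python
from h import *
o,M=state();print(o['torque'])
b=cam('side')
cv2.imwrite('pics/l1.png',crop(b,195,140,130,105,6))
```

```text
14.9167 [0.5481 0.0108 0.1562] F [ 0.3  0.2 -6.7] g 0.1660741425823648
[[ 0.993 -0.117  0.001]
 [-0.117 -0.993  0.   ]
 [ 0.001 -0.    -1.   ]]
[ 0.00559347  0.06520674 -0.01059653]
```

View pics/l1.png

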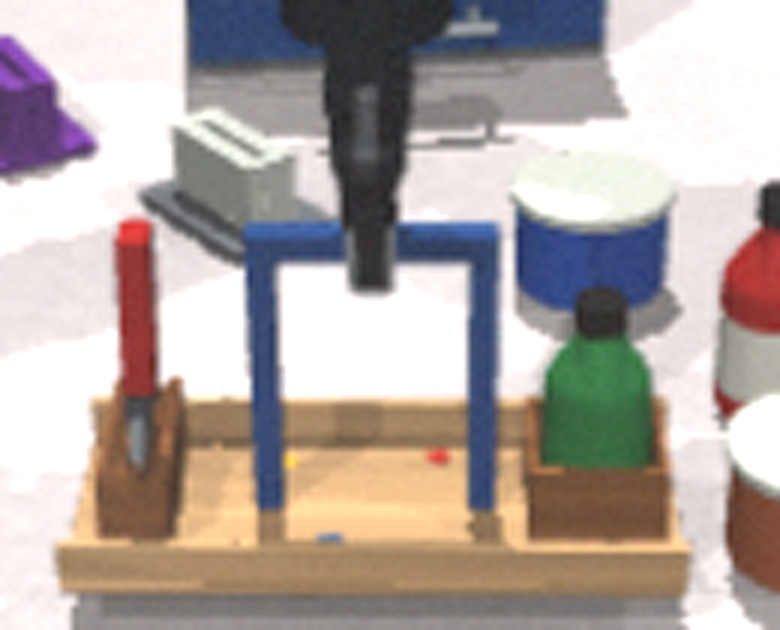

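The caddy hangs level 2.5 cm up at about 6.7 N, with scraper and bottle in place. I lift the remaining 7.5 cm.

Emit:
move_arm(commands="0 0 0 -0.5 0 0 0;0 0 0 -1 0 0 0;0 0 0 -1.5 0 0 0;0 0 0 -1.5 0 0 0;0 0 0 -1.5 0 0 0;0 0 0 -1 0 0 0;0 0 0 -0.5 0 0 0;0 0 0 0 0 0 0;0 0 0 0 0 0 0;0 0 0 0 0 0 0;0 0 0 0 0 0 0;0 0 0 0 0 0 0")

```text
t: 15.97
eef_pos: [0.5473, 0.0106, 0.2299]
tool_rot: [0.0, 0.998, -0.059, -0.001]
contact_force: [-0.2, 0.3, -6.2]
gripper_width: 0.168
```

Run:
```python
from h import *
o,M=state();print(o['torque'],abs(np.array(o['joint_vel'])).max())
b=cam('side')
cv2.imwrite('pics/l2.png',cv2.resize(cv2.cvtColor(b['img'],cv2.COLOR_RGB2BGR)[80:320,120:440],(800,600),interpolation=cv2.INTER_CUBIC))
```

```text
15.9667 [0.5473 0.0106 0.2299] F [-0.2  0.3 -6.2] g 0.16766822431042944
[[ 0.993 -0.117 -0.002]
 [-0.117 -0.993 -0.   ]
 [-0.002  0.    -1.   ]]
[2.72953455e-02 3.55250072e-02 1.76953295e-05] 0.006312067568875117
```

View pics/l2.png

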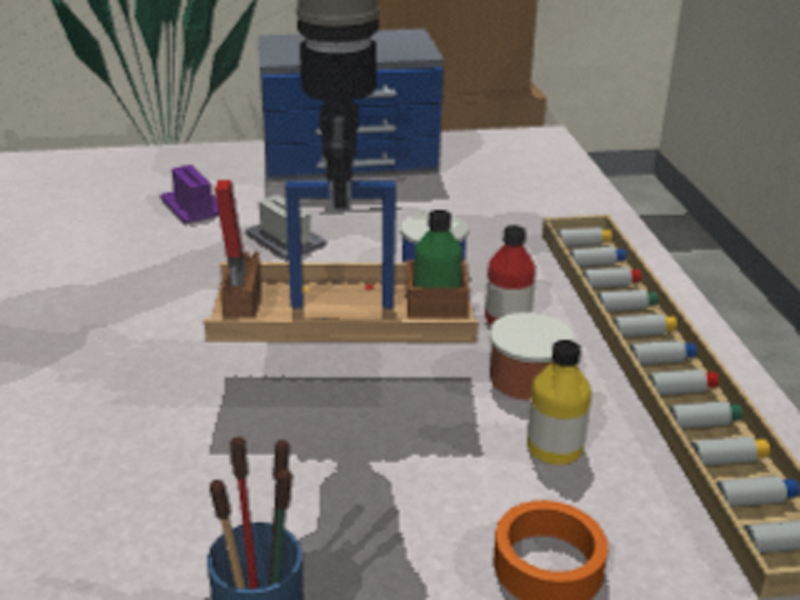

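The caddy is level about 10 cm up, with the scraper at (228,220) still deep in its slot and leaning slightly in its play. The bottle at (438,250) is in its pocket and the bystanders are in place. I hand it in.

```bash
python3 -c "
from h import *
state(); print(bot.hand_in())"
```

```text
16.0167 [0.5475 0.0107 0.2301] F [-0.9  0.4 -6.3] g 0.16738755604289146
[[ 0.993 -0.117 -0.001]
 [-0.117 -0.993 -0.   ]
 [-0.001  0.    -1.   ]]
the job is handed in; nothing more can be done
None
```

The job is done and handed in at about 16 s of the 67 s allowed, with the arm still holding the caddy up.

- **Scraper:** I took it from the white stand and lowered it into the caddy slot until the floor pushed back with about 9 N. I let go only then.
- **Caddy:** I pinched the blue handle at its middle with 100 N and raised it 9.9 cm.
- **Last checks:** The tool was level and still and carried a steady 6.3 N. In the last picture the caddy looked level, with the bottle in its pocket and the scraper deep in its slot.
- **Other things:** The bystanders visible in that picture, the white stand and the purple look-alike had not moved. I did not check the top camera after the lift.
- **What disagreed:**
  - The scraper leans slightly within the slot's 9 mm width.
  - The two cameras differed by about 2 mm on the caddy's position.
  - The gripper read about 14 mm on the 16 mm bar, though the load rode steadily.

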